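Touch-pad check on the ground tester

TASK

Do the touch check on the ground tester, the small grey box with the round pad: press its round pad down lightly with the fingertips, about three quarters of its 10 mm travel, keep it down for about three seconds, then let go so that it springs back up. Do not grip, lift or shove the tester, and do not touch the look-alike boxes with the square pad and the bar-shaped pad or the small things standing about.

Things in the scene. Friction and masses are not known exactly. Their poses are not given: they have to be found in the camera images.
- tester: the ground tester: grey plastic box 100 (x) x 76 (y) x 45 high, on rubber feet, loose on the bench (0.7 to 1.2 kg), a small pale display window near its front (-x) edge and a round (disc, 40 mm across) steel pad on top. Origin: centre of the underside; z up, front is -x
- tester_pad_top (a point): centre of the flat top face of the tester's round pad: 12 mm behind the middle of its box (along its own +x), 59 mm above the bench when up. The point moves down with the pad
- tester_pad (a joint): sinking of the tester's pad, m: 0 = up (as at the start), grows as it is pressed down, 0.010 = bottomed. A light spring holds it up: about 1 N starts it, about 3.2 N sinks it 5 mm, about 6 N sinks it the full 10 mm; the tester answers while it is sunk more than 5 mm. It springs back when let go
- timer: not to be touched: grey plastic box 100 (x) x 76 (y) x 45 high, on rubber feet, loose on the bench (0.7 to 1.2 kg), a small pale display window near its front (-x) edge and a square (36 x 36 mm) steel pad on top. Origin: centre of the underside; z up, front is -x. The top of its pad is 59 mm above the bench
- timer_pad (a joint): sinking of the timer's pad, m: 0 = up (as at the start), grows as it is pressed down, 0.010 = bottomed
- counter: not to be touched: grey plastic box 100 (x) x 76 (y) x 45 high, on rubber feet, loose on the bench (0.7 to 1.2 kg), a small pale display window near its front (-x) edge and a long bar-shaped (18 x 60 mm) steel pad on top. Origin: centre of the underside; z up, front is -x. The top of its pad is 59 mm above the bench
- counter_pad (a joint): sinking of the counter's pad, m: 0 = up (as at the start), grows as it is pressed down, 0.010 = bottomed
- screw_pot: bystander: small round steel pot, 57 mm across, 30 mm high, about 100 mm in front of the tester's middle; origin centre of underside
- gauge_block: bystander: steel block 25 x 50 x 20 mm, in front of the timer; origin centre of underside
- wrist_strap: bystander: wrist strap loop 50 x 65 x 18 mm, in front of the counter; origin centre of underside
- solder_spool: bystander: reel of solder wire, 64 mm across, 40 mm high, behind the boxes; origin centre of underside
- elec_tape: bystander: roll of black tape, 62 mm across, 20 mm high, behind the boxes; origin centre of underside
Mind the look-alikes: they are no part of the job. What is shaped like the tester but orange is not meant.

How it is judged:
By the outcome, as a careful person would: the job done as asked, in the order asked, and still so for the second after the job is handed in, with the robot touching nothing.
It also fails if it takes over 35 s, if anything falls off the work surface, if the arm or the gripper's body presses on something with over 40 N, if the wrist force passes 120 N, or if a joint passes its speed limit or range.

ROBOT

A 6-joint arm with a two-finger parallel gripper is mounted at the origin on a cart in front of the work surface, level with it; the furniture and walls round the work are solid. World frame = base frame: x ahead of the robot, y to its left, z up, the work surface at z = 0. Lengths are in m, angles in rad, forces in N, time in s.
With the tool pointing down it reaches from about 0.325 to 0.875 m from the base axis. Payload 4.4 kg.
Tool frame: the origin (TCP) lies on the front face of the gripper's body, between the roots of the fingers; the fingertips stand 73 mm ahead of it and the grasp point (between the pads) lies 54 mm ahead of it; y points along the fingers, x is the direction in which the jaws open and shut, and the axes are right-handed (so a half turn about y gives the same grasp; the last joint's range is limited). The gripper opens to 85 mm and grips with 20 to 120 N. Pads are 22 mm wide; open, the fingers measure 114 mm over their backs; the gripper's body (76 mm by 85 mm) begins 54 mm behind the grasp point. The pads swing forward as they close: fully open they stand 13 mm farther back than shut.
Start: joints at [-1.385, 0.207, 1.542, -0, 1.393, -0.15], TCP at [0.189, -0.543, 0.304] pointing down, gripper open.
Joint ranges: [-2.73, 2.73], [-0.86, 2.22], [0.23, 2.46], [-1.11, 4.25], [0.08, 2.63], [-2.82, 2.82]. Speed limits (rad/s): [2.79, 2.79, 3.14, 3.14, 3.14, 3.14].

INTERFACE

Orientations are given as a unit quaternion [w, x, y, z].
In Python, from bench import r gives the robot as it stands. The module is installed in compiled form; this text tells all that it offers.
- The arm moves only by the tool jog_arm, never from a script. Its argument "increments" is a list of rows, each a list of 5 numbers: the shift along the tool's x, y, z in m, then the turn about the tool's y in degrees, then the opening, from 0 (shut) to 1 (fully open). A call has 1 to 20 rows; each row is the pose to reach, as a shift and turn from the pose measured when the call began, along the tool's axes at that moment; what a row does not reach only later rows make up. A row lasts 1/8 s, in which the tool goes at most 62.5 mm and 10.7 degrees, less where a joint would pass 70% of its speed; a pose out of reach is approached as far as the arm can. A call with a gripper value outside its range is refused whole. The fingers move at their own pace and stop on an object; "squeeze" is the grip in N (left out, the last holds). Time passes only in rows, so rows that repeat a pose let the fingers close. It gives the time, the measured TCP pose, the force and the opening at its end, in the units of the state.
- r.sense(): the state, without advancing time (a new reading comes with each control period).
- r.snapshot(name): name is "scene" or "top" or "wrist"; returns the picture (420x560x3 uint8, red, green, blue); there is no depth.
- r.camera_model(name): a dict with "intrinsics" (3x3 intrinsics, pixels), "extrinsics" (4x4, takes a point from world to camera coordinates). Camera axes: x right, y up, looking along -z (the intrinsics and any distortion apply to the point x, -y, -z); pixel columns grow to the right and rows downward; lengths in m; the calibration is good to about 2 mm. A picture is of the moment at which its call begins: read the wrist's pose just before it. camera_model takes no time and is no camera call; for the wrist camera it gives the pose at the moment of the call.
- r.close_job(): hands the job in, once; it reports no verdict.
Trained networks look in the newest picture that a camera, given by its name, has taken for a name from the list of things; names that differ only in an ending like _2 or _b are one class to them, and where a whole thing is asked for, a point or a joint stands for the part that bears it (a point fixed in the world has none). Each returns a list of dicts, best first, with "p" (0 to 1); they miss things now and then, are a little off and sometimes report something else, mostly with a low value. They report only what shows in the picture. A call takes as long as a camera call. They do not tell look-alikes from the thing itself.
- r.search_frame(camera, target): "pixel" ([column, row] in pixels, amid what is visible of it).
The state is a dict: "clock": time; "joint_pos": joint angles; "joint_vel": joint speeds; "joint_efforts": joint torques, N m; "position": TCP position; "tcp_rot": TCP orientation; "force": force on the tool from outside, world axes, zero at the start; "wrist_torque": the same for the moment, N m; "gripper_width": opening from 0.0 (shut) to 1.0 (fully open).
Only numpy, scipy, OpenCV 4.12 (cv2) and the standard library are available. Lean on these libraries where they do the work, as an engineer would, in place of code of your own. Each camera call takes 0.05 s, during which the arm holds its last target. There are 200 camera calls.

## Working session

There is one attempt and no reset: what is moved stays moved. The work goes in short steps, Python scripts to look and compute and a tool call to move; the robot and the scene stay as the last step left them, time stands still between calls to the robot, and variables do not carry over. Pictures are saved under pics/ and viewed, about 8 in all and at most 12, crops included, and the job is handed in when it is done.

Besides the shell and the picture viewer there is one more tool, called after "Request:" by a JSON object that holds its "op" and its "data". jog_arm: Moves the arm, as the interface text tells. Its arguments: {"type":"object","properties":{"increments":{"type":"array","items":{"type":"array","items":{"type":"number"}}},"squeeze":{"type":"number"}},"required":["increments"]}

```bash
mkdir -p pics; python3 - <<'E'
from bench import r
import cv2
s=r.sense();print(s)
for c in("top","scene"):
    im=r.snapshot(c);cv2.imwrite(f"pics/{c}1.png",im[:,:,::-1])
    m=r.camera_model(c);print(m)
    for t in("tester","tester_pad_top","screw_pot"):
        print(c,t,[(d["pixel"],round(d["p"],2)) for d in r.search_frame(c,t)])
E
```

```text
{'clock': 0.0, 'joint_pos': array([-1.38548672e+00,  2.07478413e-01,  1.54292891e+00,  1.95564220e-05,
        1.39350589e+00, -1.50488048e-01]), 'joint_vel': array([-8.74395956e-04,  2.79946872e-04,  9.16825785e-04, -2.19101218e-04,
       -2.11727783e-05, -8.04858487e-05]), 'joint_efforts': array([-1.53219182e-03, -3.83037508e+01, -2.91597390e+01, -4.33901278e-04,
        1.04392326e-02, -1.86411296e-05]), 'position': array([ 0.18936751, -0.54230801,  0.30270428]), 'tcp_rot': array([ 0.57709833, -0.57594864,  0.40999964, -0.40882879]), 'force': array([-0.43248612, -0.1879898 , -0.1407986 ]), 'wrist_torque': array([-0.00921997, -0.01784051, -0.02118636]), 'gripper_width': 1.001740846217895}
{'intrinsics': array([[456.66373296,   0.        , 276.35133653],
       [  0.        , 456.66373296, 210.80943025],
       [  0.        ,   0.        ,   1.        ]]), 'extrinsics': array([[-0.02198521, -0.99971573,  0.00922526,  0.06168989],
       [ 0.98547963, -0.02011633,  0.16859782, -0.5681744 ],
       [-0.16836431,  0.01279796,  0.98564176, -1.03992015],
       [ 0.        ,  0.        
[... 195 characters left out ...]
t [([176.2, 150.8], 0.74), ([366.1, 232.1], 0.51), ([276.4, 268.6], 0.5)]
{'intrinsics': array([[423.45519597,   0.        , 287.34368132],
       [  0.        , 423.45519597, 212.27431862],
       [  0.        ,   0.        ,   1.        ]]), 'extrinsics': array([[-0.85238884, -0.52254215,  0.0195694 ,  0.49778619],
       [ 0.28407607, -0.43132576,  0.85630536, -0.18691773],
       [-0.43901486,  0.73546434,  0.51609898, -0.75686378],
       [ 0.        ,  0.        ,  0.        ,  1.        ]])}
scene tester [([390.8, 230.8], 0.97), ([350.0, 192.8], 0.67)]
scene tester_pad_top [([389.4, 221.0], 0.63), ([346.1, 184.8], 0.54), ([236.1, 261.3], 0.51)]
scene screw_pot [([390.4, 203.4], 0.72)]
```

View pics/top1.png

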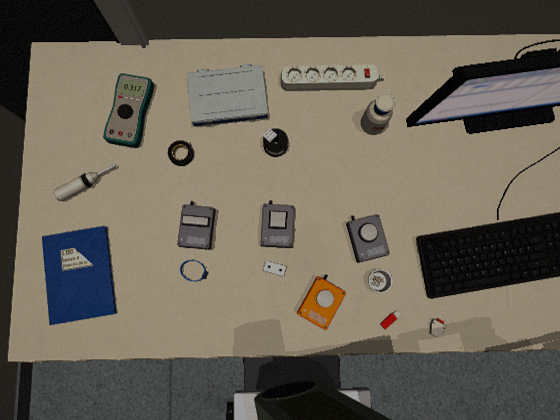

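View pics/scene1.png

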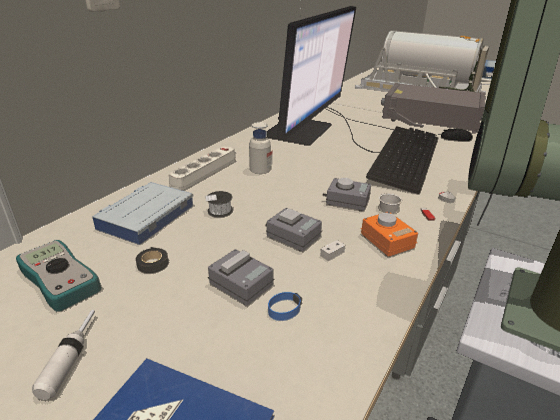

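Candidates in the top view are: grey with round pad (369,232), grey with square pad (277,219), grey with bar pad (197,220), and orange with round pad (325,298). I choose the grey one with the round pad at (369,232). The screw pot in front of it is at (379,281).

```bash
cat > h.py <<'E'
import numpy as np
def ray(m,px,z):
    K,E=m["intrinsics"],m["extrinsics"]
    d=np.linalg.inv(K)@[px[0],px[1],1]; d=d*[1,-1,-1]
    R,t=E[:3,:3],E[:3,3]; c=-R.T@t; w=R.T@d
    return c+w*(z-c[2])/w[2]
def proj(m,p):
    q=m["extrinsics"][:3,:3]@p+m["extrinsics"][:3,3]; q=m["intrinsics"]@(q*[1,-1,-1]); return q[:2]/q[2]
E
python3 - <<'E'
from bench import r
import cv2,numpy as np
from h import *
from scipy.spatial.transform import Rotation as Ro
im=cv2.imread("pics/top1.png")
c=im[190:310,310:430];cv2.imwrite("pics/crop1.png",cv2.resize(c,None,fx=5,fy=5,interpolation=cv2.INTER_CUBIC))
m=r.camera_model("top");p=ray(m,(369,232),.059);print("pad",p,"pot",ray(m,(379,281),.03),"orange",ray(m,(325,298),.059))
m2=r.camera_model("scene");print(proj(m2,p), ray(m2,(346,184),.059))
s=r.sense();R=Ro.from_quat(np.roll(s["tcp_rot"],-1)).as_matrix();print(R.round(3));print("tool shift",R.T@(p-s["position"]))
E
```

```text
pad [ 0.51266678 -0.1662099   0.059     ] pot [ 0.39910225 -0.18961725  0.03      ] orange [ 0.36309452 -0.05694305  0.059     ]
[346.02783186 180.35664413] [ 0.50420751 -0.14767841  0.059     ]
[[ 0.33  -0.     0.944]
 [-0.944  0.     0.33 ]
 [-0.    -1.     0.   ]]
tool shift [-0.2490081   0.24481962  0.42924823]
```

View pics/crop1.png

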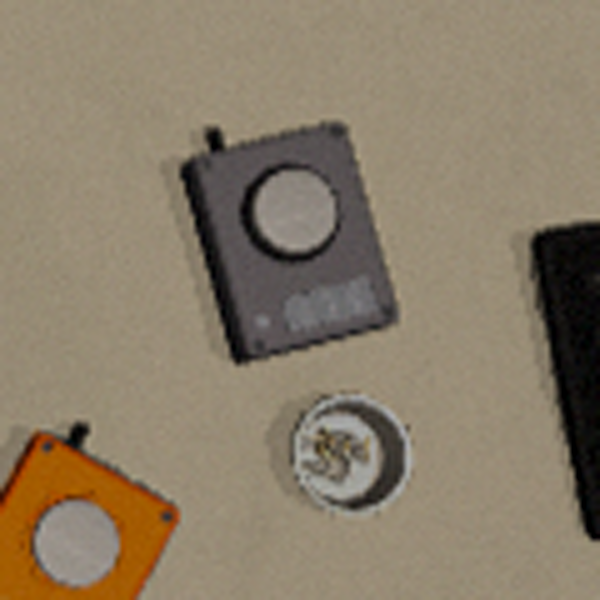

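The crop confirms a grey box with a round pad centred at crop (294,211), full-image (368.8,232.2). The display is on its front and the pot sits in front of it. I'll move above it with the gripper shut.

Request:
{"op": "jog_arm", "data": {"increments": [[-0.02, 0, 0.035, 0, 0], [-0.04, 0, 0.07, 0, 0], [-0.06, 0, 0.105, 0, 0], [-0.08, 0.0, 0.14, 0, 0], [-0.1, 0, 0.175, 0, 0], [-0.12, 0.0, 0.21, 0, 0], [-0.14, 0.01, 0.245, 0, 0], [-0.16, 0.02, 0.28, 0, 0], [-0.18, 0.03, 0.315, 0, 0], [-0.2, 0.04, 0.35, 0, 0], [-0.22, 0.06, 0.385, 0, 0], [-0.24, 0.07, 0.415, 0, 0], [-0.249, 0.08, 0.429, 0, 0], [-0.249, 0.08, 0.429, 0, 0], [-0.249, 0.08, 0.429, 0, 0]]}}

```text
clock: 2.28
position: [0.5122, -0.1673, 0.2242]
tcp_rot: [-0.576, 0.576, -0.409, 0.41]
force: [-0.5, 0.6, -0.6]
gripper_width: 0.0
```

```bash
python3 - <<'E'
from bench import r
import cv2,numpy as np
from h import *
from scipy.spatial.transform import Rotation as Ro
s=r.sense();print(s["clock"],s["position"],s["force"],s["gripper_width"])
m=r.camera_model("wrist");im=r.snapshot("wrist");cv2.imwrite("pics/w1.png",im[:,:,::-1])
R=Ro.from_quat(np.roll(s["tcp_rot"],-1)).as_matrix();print(R.round(3))
p=np.array([.5125,-.166,.059]);print("proj",proj(m,p),"tip",proj(m,s["position"]+R@[0,.073,0]))
for d in r.search_frame("wrist","tester_pad_top"):print(d,ray(m,d["pixel"],.059))
E
```

```text
2.275 [ 0.51216997 -0.16731933  0.22419424] [-0.51049338  0.57835945 -0.63114219] 0.0004097045641363442
[[ 0.329  0.     0.944]
 [-0.944 -0.001  0.329]
 [ 0.001 -1.    -0.   ]]
proj [270.96069735 214.09817579] tip [272.41016538 284.61183616]
{'pixel': [270.6, 209.6], 'p': 0.94} [ 0.51546202 -0.16471813  0.059     ]
{'pixel': [76.2, 337.3], 'p': 0.82} [ 0.36913738 -0.05786858  0.059     ]
```

View pics/w1.png

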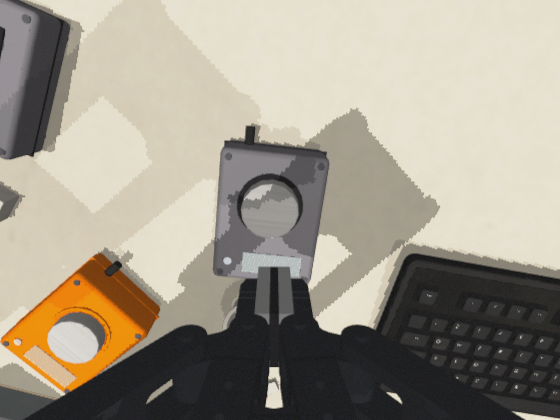

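The wrist view shows the grey tester with its round pad at about (269,209). The fingertips are shut, and the orange box is well to the left at (75,337). I'll shift 4 mm forward and descend.

Request:
{"op": "jog_arm", "data": {"increments": [[-0.001, 0.02, 0.004, 0, 0], [-0.001, 0.04, 0.004, 0, 0], [-0.001, 0.06, 0.004, 0, 0], [-0.001, 0.075, 0.004, 0, 0], [-0.001, 0.083, 0.004, 0, 0], [-0.001, 0.083, 0.004, 0, 0], [-0.001, 0.083, 0.004, 0, 0]]}}

```text
clock: 3.25
position: [0.5163, -0.1657, 0.1423]
tcp_rot: [0.576, -0.576, 0.409, -0.411]
force: [-0.3, 0.8, 0.7]
gripper_width: 0.003
```

```bash
python3 - <<'E'
from bench import r
import cv2
s=r.sense();print(s["clock"],s["position"],s["force"])
im=r.snapshot("wrist")
cv2.imwrite("pics/w2.png",im[:,:,::-1])
s=r.snapshot("scene")[140:240,290:410,::-1];cv2.imwrite("pics/s2.png",cv2.resize(s,None,fx=6,fy=6,interpolation=cv2.INTER_CUBIC))
E
```

```text
3.25 [ 0.51627024 -0.16569183  0.14225856] [-0.32485017  0.80280134  0.71234679]
```

View pics/s2.png

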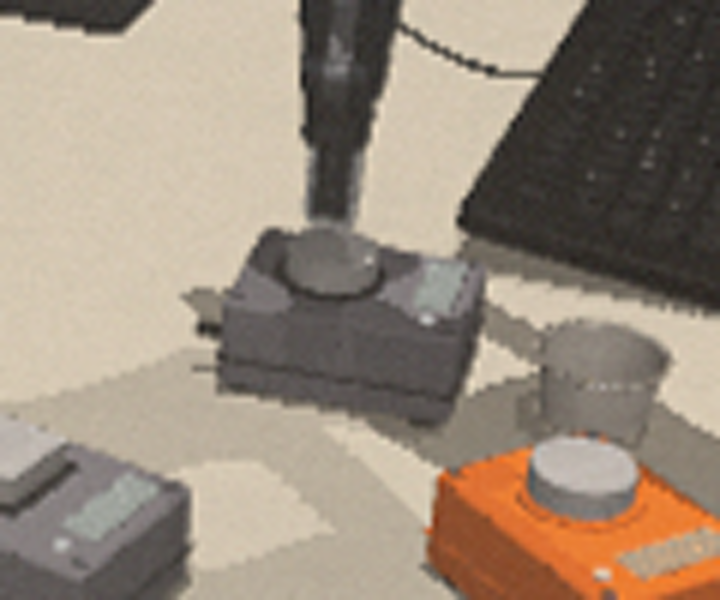

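View pics/w2.png

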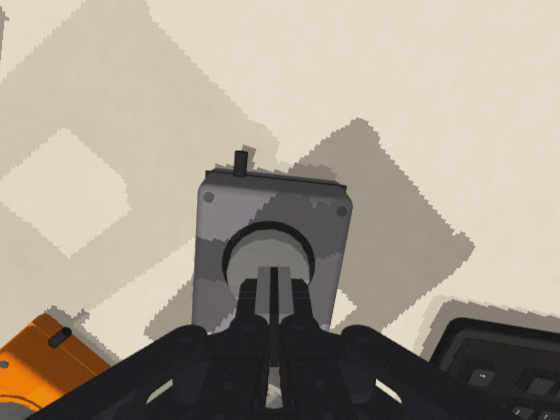

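The scene crop shows the tips (330,215) centred over the pad and about 10 mm above it. The wrist view agrees. I'll press in two stages and check the force between them.

Request:
{"op": "jog_arm", "data": {"increments": [[0, 0.004, 0, 0, 0], [0, 0.008, 0, 0, 0], [0, 0.011, 0, 0, 0], [0, 0.014, 0, 0, 0], [0, 0.014, 0, 0, 0], [0, 0.014, 0, 0, 0]]}}

```text
clock: 4.1
position: [0.5162, -0.1655, 0.1284]
tcp_rot: [0.576, -0.576, 0.409, -0.411]
force: [-1.5, 0.8, 2.7]
gripper_width: -0.002
```

```bash
python3 - <<'E'
from bench import r
for i in range(5):
    s=r.sense();print(s["clock"],s["position"],s["force"].round(2)); r.snapshot("wrist")
E
```

```text
4.1 [ 0.51622483 -0.1655124   0.12842841] [-1.49  0.77  2.7 ]
4.15 [ 0.51621771 -0.16553164  0.12841825] [-0.23  0.78  3.03]
4.2 [ 0.51621145 -0.16553021  0.12842575] [-1.92  1.05  3.52]
4.25 [ 0.51622595 -0.16552934  0.12841776] [-0.69  0.76  1.51]
4.3 [ 0.51619297 -0.16551394  0.12835412] [-2.06  1.36  1.83]
```

Mean force is about 2.5 N, which agrees with the geometry (about 3.6 mm sunk). Going 3.9 mm further and holding.

Request:
{"op": "jog_arm", "data": {"increments": [[0, 0.002, 0, 0, 0], [0, 0.0039, 0, 0, 0], [0, 0.0039, 0, 0, 0], [0, 0.0039, 0, 0, 0], [0, 0.0039, 0, 0, 0], [0, 0.0039, 0, 0, 0]]}}

```text
clock: 5.1
position: [0.5163, -0.1656, 0.1246]
tcp_rot: [0.576, -0.576, 0.409, -0.411]
force: [-0.1, 2.1, 4.8]
gripper_width: 0.001
```

```bash
python3 - <<'E'
from bench import r
import cv2
for i in range(8):
    s=r.sense();print(s["clock"],s["position"],s["force"].round(2)); im=r.snapshot("scene")
s=im[140:240,290:410,::-1];cv2.imwrite("pics/s3.png",cv2.resize(s,None,fx=6,fy=6,interpolation=cv2.INTER_CUBIC))
E
```

```text
5.1 [ 0.51634435 -0.16558882  0.12458714] [-0.15  2.11  4.78]
5.15 [ 0.51634985 -0.16561948  0.12459025] [-1.53  0.8   3.79]
5.2 [ 0.51633863 -0.16560154  0.12456311] [-1.77  1.23  4.16]
5.25 [ 0.51636689 -0.16560688  0.1245715 ] [-1.48  1.37  3.15]
5.3 [ 0.51633956 -0.16555872  0.12452285] [-0.99  1.2   4.63]
5.35 [ 0.51633654 -0.16559226  0.12453803] [-1.13  0.97  4.55]
5.4 [ 0.51635598 -0.16559272  0.12455176] [-1.47  0.11  4.3 ]
5.45 [ 0.51635353 -0.16558823  0.12453768] [-0.89  0.7   3.56]
```

View pics/s3.png

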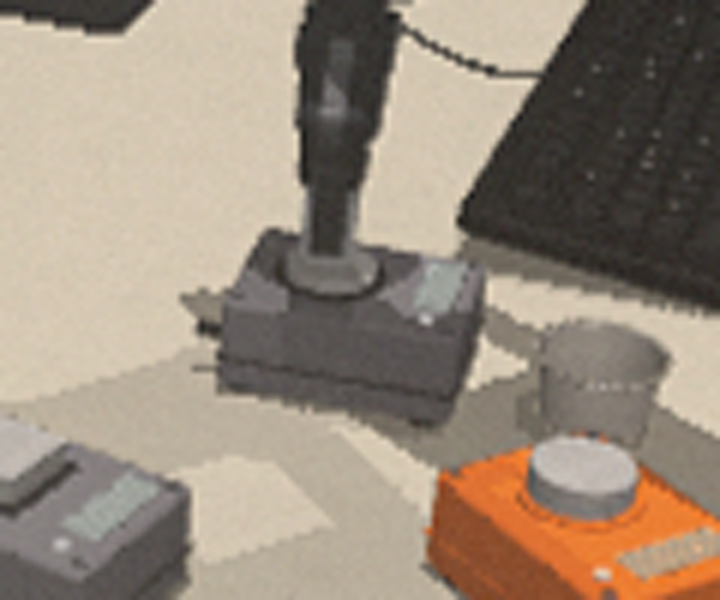

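The pad is visibly sunk most of the way, the tester hasn't moved, and mean force is about 4.1 N. It has been down since about 4.5 s. I'll hold until about 7.6 s, then lift straight up.

Request:
{"op": "jog_arm", "data": {"increments": [[0, 0, 0, 0, 0], [0, 0, 0, 0, 0], [0, 0, 0, 0, 0], [0, 0, 0, 0, 0], [0, 0, 0, 0, 0], [0, 0, 0, 0, 0], [0, 0, 0, 0, 0], [0, 0, 0, 0, 0], [0, 0, 0, 0, 0], [0, 0, 0, 0, 0], [0, 0, 0, 0, 0], [0, 0, 0, 0, 0], [0, 0, 0, 0, 0], [0, 0, 0, 0, 0], [0, 0, 0, 0, 0], [0, 0, 0, 0, 0], [0, -0.015, 0, 0, 0], [0, -0.035, 0, 0, 0], [0, -0.065, 0, 0, 0], [0, -0.1, 0, 0, 0]]}}

```text
clock: 8.0
position: [0.5155, -0.1652, 0.2251]
tcp_rot: [-0.576, 0.576, -0.409, 0.41]
force: [0.7, -0.4, 0.5]
gripper_width: 0.005
```

Request:
{"op": "jog_arm", "data": {"increments": [[0, -0.01, 0, 0, 0], [0, -0.02, 0, 0, 0], [0, -0.02, 0, 0, 0], [0, -0.02, 0, 0, 0]]}}

```text
clock: 8.5
position: [0.5148, -0.1649, 0.2437]
tcp_rot: [-0.576, 0.576, -0.41, 0.409]
force: [-0.5, -1.6, 0.5]
gripper_width: 0.001
```

```bash
python3 - <<'E'
from bench import r
import cv2
s=r.sense();print(s["clock"],s["position"],s["force"])
s=r.snapshot("scene")[140:240,290:410,::-1];cv2.imwrite("pics/s4.png",cv2.resize(s,None,fx=6,fy=6,interpolation=cv2.INTER_CUBIC))
E
```

```text
8.5 [ 0.51478452 -0.1648691   0.24372361] [-0.50767663 -1.63846731  0.45096305]
```

View pics/s4.png

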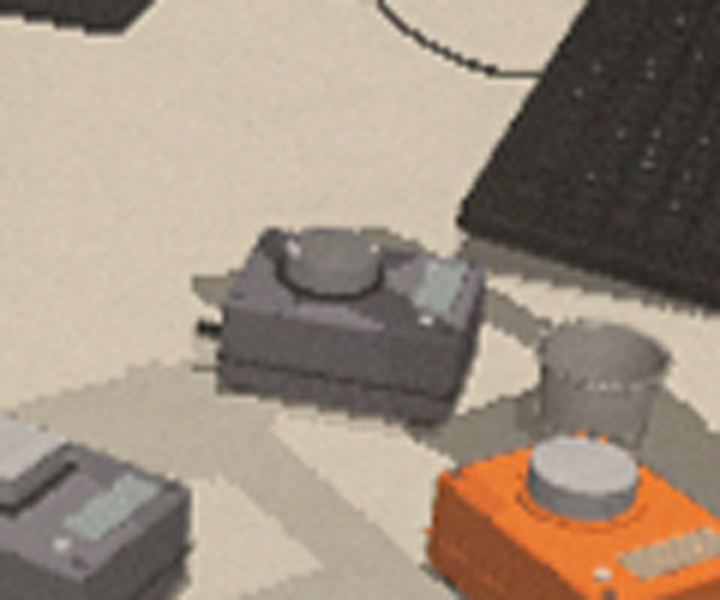

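The pad is up again at (333,260), the tester is in the same place, and the gripper is clear. Handing in.

```bash
python3 -c "
from bench import r
print(r.close_job())"
```

```text
the job is handed in; nothing more can be done
None
```

The touch check on the grey tester with the round pad is done and handed in. I pressed the pad with the shut fingertips and held it down for about 3 s, from roughly 4.5 s to 7.6 s on the robot's clock, then lifted straight off.

- **Depth:** the tool height put the pad about 7.4 mm down. The noisy force readings averaged about 4.1 N, which suggests slightly less, around 6.7 mm; both are past the 5 mm answering point.
- **After release:** the last picture shows the pad back up, the tester unmoved and the gripper about 110 mm above the pad. The move ended at 8.5 s. Force was then within noise, apart from one sideways reading of -1.6 N with the arm hanging free.
- **Other things:** the gripper went nowhere near the look-alike boxes or the small things. In that crop, the timer, the screw pot and the orange box are where they were. I took no final picture of the counter or the other bystanders.

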